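Fit a filter and lock the field lens on a microscope lamp

TASK

Get the microscope lamp ready: lay the round filter from the lens-tissue booklet flat into the lamp's light port, then set the field lens over it, push it down against the spring and turn it clockwise (seen from above) until it locks home at its stop and stays down by itself. Only then switch the lamp on at its rocker, and leave the other things on the bench where they are.

Things in the scene. Friction and masses are not known exactly. Their poses are not given: they have to be found in the camera images.
- lamp: Lamp unit: white flat box fixed to the bench, 150 (x) x 210 (y) x 56 mm high, front at local -x; origin: centre of underside. On top, 48 mm to local +y, the light port: a flange 89 mm wide (top at 58 mm), on it a tubular neck 52 mm across, 10 mm high, bore 48 mm, with three bayonet lugs (3 mm thick, out to radius 30 mm) outside its rim; stops lie under their clockwise ends.
- port (a point): Centre of the neck's rim, on the port axis, 68 mm above the bench; axes as the lamp's (z up). The three gaps between the neck's lugs, 62 degrees wide each, have their middles at 60, 180 and 300 degrees from the lamp's +x axis, counterclockwise from above. The lens is fully pushed down when its underside is 10 mm below this point (on the flange).
- entry_mark (a point): Black dot on the flange at 180 degrees (the lamp's front side), 39.5 mm from the port axis: a black stroke of the lens stands over it when the lens goes on.
- locked_mark (a point): Black bar on the flange at 119 degrees in the lamp's frame, 39.5 mm from the port axis: a black stroke of the lens stands over it when locked, 61 degrees clockwise of the dot.
- seat_top (a point): Centre of the top of the sprung seat in the bore of the neck, 3 mm below the rim when unloaded; it yields straight down up to 7.5 mm, about 4 N at first and 9 N at 6 mm.
- lamp_switch (a joint): Black rocker on the lamp's top (30 mm along the lamp's x, 20 mm wide), 0 = off (its far half stands up), 0.34 rad = on (far half pressed down); stays where it is left.
- switch_on_end (a point): Top of the rocker's far half, the one to press for on: stands about 8 mm above the lamp's top when off, 4 mm when on. The pivot is 10 mm nearer the front.
- filter: Round glass filter in a black ring, 45 mm across, 10 mm thick, 30 g, lying flat; origin at the centre of its underside, z up. In the seat it stands 7 mm out of the neck.
- tissue: Booklet of lens tissue on which the filter lies, 106 x 74 x 9 mm, fixed; origin at the centre of its underside.
- field_lens: Field lens in a aluminium bayonet mount, 30 mm high, 110 g, standing upright on its open skirt; origin: centre of underside, z up. Skirt 67 mm across from 0 to 14 mm; grip collar 54 mm across from 14 to 30 mm, glass in its top. Three inward lugs (40 degrees wide, 3 mm thick) at the skirt's lower edge at 60, 180, 300 degrees of its frame; the ledge that presses on the filter is 10.5 mm up.
- lens_stroke0 (a point): Point 39.5 mm from the lens axis at 60 degrees of its frame, level with its underside, below the black stroke that marks a lug. Put on with the lens frame turned as the lamp's (or a third of a turn off), it rests on the filter 3.5 mm below the rim.
- lens_stroke1 (a point): The same for the stroke at 180 degrees. To pass the lips under the neck's lugs the lens's underside must be 8.5 mm or more below the rim while it turns.
- lens_stroke2 (a point): The same for the stroke at 300 degrees. Turned to the stop and let go, the spring lifts the lens into the pockets: underside 6 mm below the rim.
- dust_cap: Bystander: black rubber dust cap, 49 mm across, 12 mm high, open side up.
- objective_can: Bystander: white screw canister, 36 mm across, 48 mm high.
- objective_can_blue: Bystander: screw canister with a dark lid, 37 mm across, 48 mm high.
- tweezers: Bystander: steel tweezers, 126 mm long, lying flat.
Not all that is in view belongs to the job. Of the things that look like the field_lens, the largest one is meant.

How it is judged:
On the way, in this order (a step that is already met when the one before it is completed fails the run):
1. the filter lies flat in the port, on the seat, let go (horizontal distance between filter and port below 0.0035 m and z of filter in the frame of seat_top between -0.0015 and 0.0015 m and angle between filter's own z axis and vertical below 0.06 rad and contact force between the fingers and filter below 0.1 N), for 0.2 s.
2. the field lens is locked: turned to its stop and held down by its own lugs, let go (horizontal distance between field_lens and port below 0.003 m and z of field_lens in the frame of port between -0.0075 and -0.0048 m and angle between field_lens's own z axis and vertical below 0.05 rad and contact force between the fingers and field_lens below 0.1 N and horizontal distance between any of lens_stroke0, lens_stroke1, lens_stroke2 and locked_mark below 0.004 m), for 0.2 s.
3. the lamp is switched on (value of joint lamp_switch above 0.26 rad), for 0.1 s.
At the end, for the whole second after the job is handed in: Filter flat in the port (3.5 mm from the axis, 1.5 mm from the seat); field lens level over it, underside 4.8 to 7.5 mm below the rim, axes within 3 mm, a stroke within 4 mm of the locked bar, released; rocker over 0.26 rad; lens at rest (all of step 2 and horizontal distance between filter and port below 0.0035 m and z of filter in the frame of seat_top between -0.0015 and 0.0015 m and angle between filter's own z axis and vertical below 0.06 rad and value of joint lamp_switch above 0.26 rad and linear speed of field_lens below 0.02 m/s); the robot touches nothing.
It fails at once if a bystander (dust cap, canister, tweezers) is moved by more than 15 mm (distance of any of dust_cap, objective_can, objective_can_blue, tweezers from where it was at the start of the episode above 0.015 m).
It also fails if it takes over 61 s, if anything falls off the work surface, if the arm or the gripper's body presses on something with over 40 N, if the wrist force passes 120 N, or if a joint passes its speed limit or range.

ROBOT

A 6-joint arm with a two-finger parallel gripper is mounted at the origin on a cart in front of the work surface, level with it; the furniture and walls round the work are solid. World frame = base frame: x ahead of the robot, y to its left, z up, the work surface at z = 0. Lengths are in m, angles in rad, forces in N, time in s.
With the tool pointing down it reaches from about 0.275 to 0.875 m from the base axis. Payload 12.5 kg.
Tool frame: the origin (TCP) lies at the very end of the fingers, on their centre line; the grasp point (between the pads) lies bot.grip_depth behind it (bot.grip_depth is the distance from the TCP to the grasp point, in m); z points along the fingers, y is the line along which they close (so a half turn about z gives the same grasp; the last joint's range is limited). The gripper opens to 85 mm and grips with 20 to 120 N. Pads are 22 mm wide; open, the fingers measure 114 mm over their backs; the gripper's body (76 mm by 85 mm) begins 54 mm behind the grasp point. The pads swing forward as they close: fully open they stand 13 mm farther back than shut.
Start: joints at [1.193, 0.351, 1.652, -0, 1.139, -0.085], TCP at [0.159, 0.527, 0.231] pointing down, gripper open.
Joint ranges: [-2.75, 2.75], [-0.79, 2.1], [0.01, 2.65], [-1.57, 4.71], [0.07, 3.14], [-2.87, 2.87]. Speed limits (rad/s): [2.22, 2.22, 2.79, 3.14, 3.14, 3.14].

INTERFACE

Orientations are given as a unit quaternion [x, y, z, w].
In Python, from rig import bot gives the robot as it stands.
- The arm moves only by the tool move_arm, never from a script. Its argument "deltas" is a list that holds one entry, the list of rows, each a list of 7 numbers: the turn, a rotation vector about the tool's x, y, z scaled (see below), then the shift along the tool's x, y, z scaled (see below), then the closure, from -1 (fully open) to 1 (shut). A call has 1 to 20 rows; each row is the pose to reach, as a shift and turn from the pose commanded when the call began, along the tool's axes at that moment; what a row does not reach only later rows make up. The controller multiplies each number of a shift by 300 mm and each number of a turn by 45 degrees. A row lasts 1/8 s, in which the tool goes at most 62.5 mm and 10.7 degrees, less where a joint would pass 70% of its speed; a pose out of reach is approached as far as the arm can. A call with a number of a shift or a turn outside -1 to 1 is refused whole. A call with a gripper value outside its range is refused whole. The fingers move at their own pace and stop on an object; "force" is the grip in N (left out, the last holds). Time passes only in rows, so rows that repeat a pose let the fingers close. It gives the time, the measured TCP pose, the force, the opening and the grip force at its end, in the units of the state.
- bot.get_obs(): the state, without advancing time (a new reading comes with each control period).
- bot.capture(name): name is "scene" or "top"; returns the picture (480x640x3 uint8, blue, green, red); there is no depth.
- bot.get_calibration(name): a dict with "mtx" (3x3 intrinsics, pixels), "extrinsics" (4x4, takes a point from camera to world coordinates). Camera axes: x right, y up, looking along -z (the intrinsics and any distortion apply to the point x, -y, -z); pixel columns grow to the right and rows downward; lengths in m; the calibration is good to about 2 mm. A picture is of the moment at which its call begins. get_calibration takes no time and is no camera call.
- bot.hand_in(): hands the job in; it is judged then, once.
The state is a dict: "t": time; "joints": joint angles; "qd": joint speeds; "joint_efforts": joint torques, N m; "tcp_pos": TCP position; "tool_rot": TCP orientation; "contact_force": force on the tool from outside, world axes, zero at the start; "ft_torque": the same for the moment, N m; "grip_width": opening from 0.0 (shut) to 1.0 (fully open); "grasp_force": force on a finger pad.
Only numpy, scipy, OpenCV 4.12 (cv2) and the standard library are available. Lean on these libraries where they do the work, as an engineer would, in place of code of your own. Each camera call takes 0.05 s, during which the arm holds its last target. There are 200 camera calls.

## Working session

There is one attempt and no reset: what is moved stays moved. The work goes in short steps, Python scripts to look and compute and a tool call to move; the robot and the scene stay as the last step left them, time stands still between calls to the robot, and variables do not carry over. Pictures are saved under pics/ and viewed, at most 10 in all, crops included, and the job is handed in when it is done.

Besides the shell and the picture viewer there is one more tool, called after "Request:" as name([rows], argument=value, ...), one row to a line, values as JSON. move_arm: Moves the arm, as the interface text tells. Shifts and turns lie within -1 to 1; 1 stands for 300 mm of shift or 45 degrees of turn. Its arguments: {"type":"object","properties":{"deltas":{"type":"array","items":{"type":"array","items":{"type":"array","items":{"type":"number","minimum":-1,"maximum":1}}}},"force":{"type":"number"}},"required":["deltas"]}

```bash
mkdir -p pics; ls; python3 - <<'E'
from rig import bot
import cv2
o=bot.get_obs(); print({k:(v if not hasattr(v,'round') else v) for k,v in o.items()}); print(bot.grip_depth)
for n in("scene","top"):
    cv2.imwrite(f"pics/{n}0.png",bot.capture(n)); c=bot.get_calibration(n); print(n,c)
E
```

```text
pics
{'t': 0.0, 'joints': array([ 1.19338563e+00,  3.51225087e-01,  1.65245529e+00, -9.86279388e-06,
        1.13908678e+00, -8.45912202e-02]), 'qd': array([-2.85226337e-05,  6.28723120e-04, -4.35139000e-04, -1.40353667e-03,
       -2.51625836e-04, -7.86065710e-04]), 'joint_efforts': array([ 1.01123394e-03, -5.06127834e+01, -2.91391522e+01,  5.13467694e-05,
        4.46282953e-03, -4.40223175e-05]), 'tcp_pos': array([0.15860567, 0.52627744, 0.23075267]), 'tool_rot': array([ 1.45885160e-01,  9.89301357e-01, -5.72680402e-04, -1.30094190e-04]), 'contact_force': array([ 0.10459861,  0.73556164, -0.42692823]), 'ft_torque': array([ 0.00868151, -0.01840112,  0.03926201]), 'grasp_force': 0.0, 'grip_width': 0.998710083713917}
0.0187
scene {'mtx': array([[532.2605031 ,   0.        , 316.38581581],
       [  0.        , 532.2605031 , 232.09946907],
       [  0.        ,   0.        ,   1.        ]]), 'extrinsics': array([[-0.88571662,  0.27417849, -0.37460942,  0.05322815],
       [-0.46394753, -0.55076388,  0.69383848,  0.8226619 ],
       [-0.01608575,  0.78834339,  0.61502516,  0.80237797],
       [ 0.        ,  0.        ,  0.        ,  1.        ]])}
top {'mtx': array([[560.57721183,   0.        , 322.68850093],
       [  0.        , 560.57721183, 236.40934473],
       [  0.        ,   0.        ,   1.        ]]), 'extrinsics': array([[-0.01771377,  0.99643526, -0.08248027,  0.34360603],
       [-0.99980039, -0.01689013,  0.01067303,  0.02709435],
       [ 0.00924188,  0.08265286,  0.99653554,  1.67308869],
       [ 0.        ,  0.        ,  0.        ,  1.        ]])}
```

View pics/scene0.png

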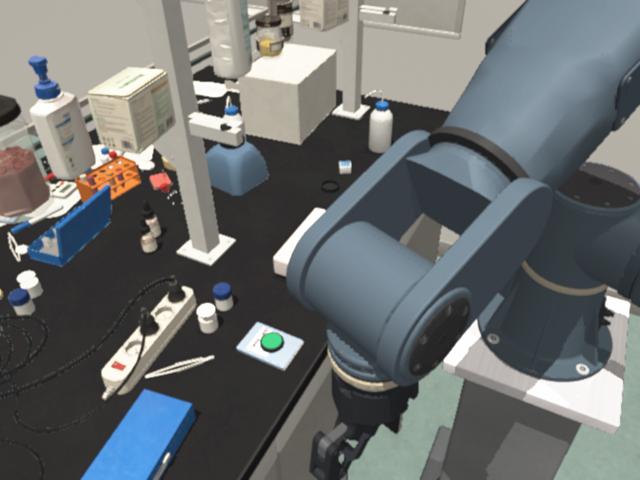

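View pics/top0.png

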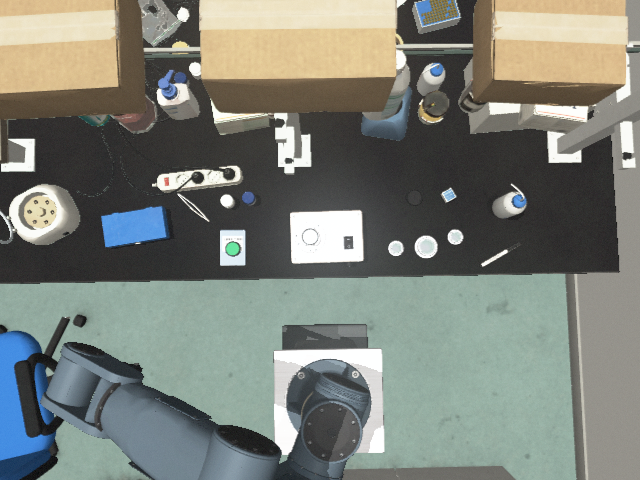

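The top view shows the tissue with the filter (233,249), the lamp (327,237) with its port at (310,237) and rocker at (348,242). The lens look-alikes are at (396,248), (426,246) and (456,237), and the largest is (426,246). I'll check with a close crop.

```bash
cat > h.py <<'E'
import numpy as np, cv2
from rig import bot
def ray(n,uv):
    c=bot.get_calibration(n);K=c["mtx"];E=c["extrinsics"]
    d=np.array([(uv[0]-K[0,2])/K[0,0],-(uv[1]-K[1,2])/K[1,1],-1.]); return E[:3,3],E[:3,:3]@d
def at(n,uv,z):
    o,d=ray(n,uv); return o+d*(z-o[2])/d[2]
def proj(n,p):
    c=bot.get_calibration(n);K=c["mtx"];E=c["extrinsics"]
    q=E[:3,:3].T@(np.array(p)-E[:3,3]); return np.array([K[0,2]+K[0,0]*q[0]/-q[2],K[1,2]+K[1,1]*q[1]/q[2]])
E
python3 - <<'E'
from h import *
im=cv2.imread("pics/top0.png")
a=cv2.resize(im[200:280,285:365],None,fx=7,fy=7,interpolation=cv2.INTER_CUBIC)[:, :560]
b=cv2.resize(im[215:275,385:470],None,fx=7,fy=7,interpolation=cv2.INTER_CUBIC)
c=np.zeros((600,800,3),np.uint8)
a=cv2.resize(im[205:270,285:365],None,fx=5,fy=5,interpolation=cv2.INTER_CUBIC); b=cv2.resize(im[225:265,384:464],None,fx=7,fy=7,interpolation=cv2.INTER_CUBIC);
c[:325,:400]=a; c[325:325+275,:560]=b[:275]
f=cv2.resize(im[225:270,213:253],None,fx=7,fy=7,interpolation=cv2.INTER_CUBIC); c[:315,410:690]=f
cv2.imwrite("pics/crop1.png",c)
# blobs
g=im.astype(int)
hsv=cv2.cvtColor(im,cv2.COLOR_BGR2HSV)
def blobs(m,x0,x1,y0,y1,z,name):
    k=np.zeros(m.shape,np.uint8);k[y0:y1,x0:x1]=m[y0:y1,x0:x1]
    n,l,s,ce=cv2.connectedComponentsWithStats(k)
    for i in range(1,n):
        if s[i,4]>25: 
            cn=np.argwhere(l==i)[:,::-1].astype(np.float32); r=cv2.minAreaRect(cn)
            print(name,s[i],ce[i].round(2),at("top",ce[i],z).round(4),[np.round(q,2) for q in r], [at("top",p,z)[:2].round(4) for p in cv2.boxPoints(r)] if name in('lamp','tis') else '')
gr=cv2.cvtColor(im,cv2.COLOR_BGR2GRAY)
m=(gr>100).astype(np.uint8)
blobs(m,270,375,195,275,.056,'lamp');blobs(m,380,470,220,270,.02,'lens');blobs(m,213,255,222,275,.009,'tis')
blobs(((hsv[...,1]>120)).astype(np.uint8),222,245,235,262,.019,'filt')
blobs((gr<80).astype(np.uint8),335,358,228,255,.06,'rock')
E
```

```text
lamp [ 290  210   74   54 3779] [326.16 236.28] [ 4.776e-01 -3.000e-04  5.600e-02] [array([326.39, 236.3 ]), array([52.4 , 73.06]), np.float64(88.09)] [array([0.5522, 0.1063]), array([ 0.5558, -0.1061]), array([ 0.4034, -0.1075]), array([0.4001, 0.1032])]
lens [447 229  17  16 203] [454.91 236.49] [ 0.4735 -0.3827  0.02  ] [array([455. , 236.5]), array([14.85, 14.85]), np.float64(45.0)] 
lens [414 235  24  24 439] [425.67 246.37] [ 0.4457 -0.2949  0.02  ] [array([425.5, 246.5]), array([22.63, 22.63]), np.float64(45.0)] 
lens [388 240  16  16 202] [395.6  247.73] [ 0.4432 -0.2056  0.02  ] [array([395.5, 247.5]), array([15., 15.]), np.float64(90.0)] 
tis [220 229  26  37 918] [232.39 247.45] [0.453 0.278 0.009] [array([232.5, 247. ]), array([36., 25.]), np.float64(90.0)] [array([0.5086, 0.3146]), array([0.5074, 0.2402]), array([0.4003, 0.2409]), array([0.4015, 0.3148])]
filt [226 243  13  12 127] [232.09 248.48] [0.4493 0.2774 0.019 ] [array([232. , 248.5]), array([11., 12.]), np.float64(90.0)]
```

View pics/crop1.png

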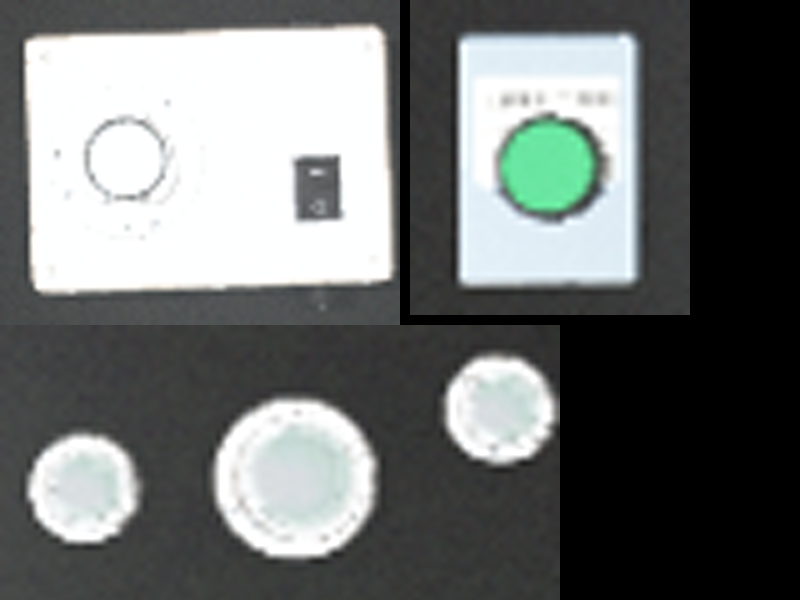

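The crop confirms the big lens at (425.7,246.4), about 67 mm across. The two neighbours measure about 45 mm. The filter is green at (232,248.5) and the port ring is near (310,236.6). Next I'll measure the port ring, rocker and lens strokes, and work out the moves.

```bash
cat >> h.py <<'E'
from scipy.spatial.transform import Rotation as R
from scipy.ndimage import map_coordinates
from scipy.optimize import minimize
def sub(gr,P): # bilinear sample at projected points
    return map_coordinates(gr.astype(float),[P[:,1],P[:,0]],order=1)
def circ(n,c,z,r,N=72):
    a=np.arange(N)*2*np.pi/N
    return np.array([proj(n,[c[0]+r*np.cos(t),c[1]+r*np.sin(t),z]) for t in a])
def cmd(pos,yaw_deg=None,rot=None):
    """numbers for target TCP pos & yaw of tool y axis (world, deg); tool down"""
    o=bot.get_obs();Rc=R.from_quat(o["tool_rot"])
    if yaw_deg is None: Rt=Rc
    else:
        y=np.radians(yaw_deg);ty=np.array([np.cos(y),np.sin(y),0]);tz=np.array([0,0,-1.]);Rt=R.from_matrix(np.c_[np.cross(ty,tz),ty,tz])
    rv=(Rc.inv()*Rt).as_rotvec(degrees=True)/45; s=Rc.inv().apply(np.array(pos)-o["tcp_pos"])/.3
    print("turn",rv.round(4),"shift",s.round(4),"t",round(o["t"],2))
def st():
    o=bot.get_obs();M=R.from_quat(o["tool_rot"]).as_matrix();print("t",round(o["t"],2),"tcp",o["tcp_pos"].round(4),"yaw_y",np.degrees(np.arctan2(M[1,1],M[0,1])).round(2),"z",M[:,2].round(4),"F",o["contact_force"].round(1),"T",o["ft_torque"].round(2),"w",round(o["grip_width"],3),"gf",round(float(o["grasp_force"]),1),"j",o["joints"].round(2))
E
python3 - <<'E'
from h import *
im=cv2.imread("pics/top0.png");gr=cv2.cvtColor(im,cv2.COLOR_BGR2GRAY)
def fit(f,x0,step):
    r=minimize(f,x0,method="Nelder-Mead",options=dict(initial_simplex=np.array([x0]+[np.array(x0)+np.eye(len(x0))[i]*step[i] for i in range(len(x0))])));return r.x.round(4),round(r.fun,2)
# dark port ring
for z in(.065,.068): print("port",z,fit(lambda p:sub(gr,circ("top",p[:2],z,p[2])).mean(),[.477,.047,.0235],[.004,.004,.001]))
# filter: green/outer ring
G=im[...,1].astype(float)
print("filt glass",fit(lambda p:-sub(G,circ("top",p[:2],.019,p[2]-.003)).mean()+sub(G,circ("top",p[:2],.019,p[2]+.0015)).mean(),[.4493,.2774,.0205],[.004,.004,.001]))
# rocker
m=(gr[228:255,335:358]<120);ys,xs=np.nonzero(m);pc=(xs.mean()+335,ys.mean()+228);print("rock",pc,len(xs),at("top",pc,.06).round(4))
# lens skirt outline
B=gr.astype(float)
print("skirt",fit(lambda p:-sub(B,circ("top",p,.007,.032)).mean()+sub(B,circ("top",p,.007,.0375)).mean(),[.4465,-.297],[.004,.004]))
c=[.4465,-.297]
for rr in(.029,.031,.033):
    print(rr,sub(B,circ("top",c,.014,rr,36)).astype(int))
cmd([.4493,.2774,.06]);st()
E
```

```text
Traceback (most recent call last):
  File "h.py", line 18, in circ
    return np.array([proj(n,[c[0]+r*np.cos(t),c[1]+r*np.sin(t),z]) for t in a])
                     ~~~~^^^^^^^^^^^^^^^^^^^^^^^^^^^^^^^^^^^^^^^^^
  File "h.py", line 9, in proj
    c=bot.get_calibration(n);K=c["mtx"];E=c["extrinsics"]
ValueError: time passes only in moves, steps and waits
```

```bash
sed -i 's/bot.get_calibration(n)/CAL[n]/; s/^from rig import bot/from rig import bot\nCAL={n:bot.get_calibration(n) for n in ("scene","top")}/' h.py
cat >> h.py <<'E'
def fit(f,x0,step):
    r=minimize(f,x0,method="Nelder-Mead",options=dict(initial_simplex=np.array([x0]+[np.array(x0)+np.eye(len(x0))[i]*step[i] for i in range(len(x0))])));return r.x.round(4),round(r.fun,2)
E
python3 - <<'E'
from h import *
im=cv2.imread("pics/top0.png");gr=cv2.cvtColor(im,cv2.COLOR_BGR2GRAY)
for z in(.065,.068): print("port",z,fit(lambda p:sub(gr,circ("top",p[:2],z,p[2])).mean(),[.477,.047,.0235],[.004,.004,.001]))
G=im[...,1].astype(float)
print("filt glass",fit(lambda p:-sub(G,circ("top",p[:2],.019,p[2]-.003)).mean()+sub(G,circ("top",p[:2],.019,p[2]+.0015)).mean(),[.4493,.2774,.0205],[.004,.004,.001]))
m=(gr[228:255,335:358]<120);ys,xs=np.nonzero(m);pc=(xs.mean()+335,ys.mean()+228);print("rock",pc,len(xs),at("top",pc,.06).round(4))
B=gr.astype(float)
print("skirt",fit(lambda p:-sub(B,circ("top",p,.007,.032)).mean()+sub(B,circ("top",p,.007,.0375)).mean(),[.4465,-.297],[.004,.004]))
c=[.4465,-.297]
for rr in(.027,.029,.031,.033):
    print(rr,sub(B,circ("top",c,.014,rr,36)).astype(int))
cmd([.4493,.2774,.06]);st()
E
```

```text
port 0.065 (array([0.4776, 0.0472, 0.0225]), np.float64(190.79))
port 0.068 (array([0.4774, 0.0472, 0.0224]), np.float64(190.79))
filt glass (array([0.4494, 0.2767, 0.0189]), np.float64(-92.51))
rock (np.float64(348.4186046511628), np.float64(242.18604651162792)) 86 [ 0.4591 -0.0641  0.06  ]
skirt (array([ 0.4462, -0.2972]), np.float64(-172.46))
0.027 [229 252 235 251 246 246 231 243 233 221 232 223 222 235 219 227 236 225
 252 251 231 250 245 245 248 240 250 252 248 244 243 251 250 252 252 250]
0.029 [237 254 251 252 254 253 248 251 247 245 243 248 234 248 245 247 245 249
 254 254 226 250 236 229 250 237 251 245 251 242 241 250 251 252 253 250]
0.031 [225 254 228 233 254 249 252 253 253 254 253 253 242 254 254 254 254 254
 254 254 251 249 247 231 235 232 221 199 237 209 213 227 230 245 230 242]
0.033 [142 169 177 172 203 213 232 227 250 241 253 235 237 242 253 250 248 224
 205 232 213 217 190 179 174 172 156 127 177 154 147 163 156 164 171 154]
turn [0. 0. 0.] shift [-1.1673 -0.5142  0.5698] t 0.1
t 0.1 tcp [0.1586 0.5263 0.2308] yaw_y 73.22 z [-4.e-04 -1.e-03 -1.e+00] F [-0.1  0.1 -0.9] T [ 0.02 -0.02  0.01] w 1.0 gf 0.0 j [ 1.19  0.35  1.65  0.    1.14 -0.08]
```

Request:
move_arm([
  [[0,0,0,-0.9,-0.4,0.35,-1],[0,0,0,-0.9,-0.4,0.35,-1],[0,0,0,-0.9,-0.4,0.35,-1],[0,0,0,-0.9,-0.4,0.35,-1],[0,0,0,-0.9,-0.4,0.35,-1],[0,0,0,-0.9,-0.4,0.35,-1],[0,0,0,-0.9,-0.4,0.35,-1]],
], force=20)

```text
t: 0.98
tcp_pos: [0.3824, 0.3339, 0.1262]
tool_rot: [0.146, 0.989, -0.0, -0.0]
contact_force: [0.1, 0.2, -0.8]
grip_width: 0.996
grasp_force: 0.0
```

```bash
python3 - <<'E'
from h import *
st();cmd([.4494,.277,.011])
cv2.imwrite("pics/scene1.png",bot.capture("scene"))
E
```

```text
t 0.97 tcp [0.3824 0.3339 0.1262] yaw_y 73.19 z [-5.e-04 -1.e-04 -1.e+00] F [ 0.1  0.2 -0.8] T [ 0.   -0.   -0.02] w 0.996 gf 0.0 j [ 0.63  0.42  1.85  0.    0.87 -0.65]
turn [0. 0. 0.] shift [-0.2689 -0.1167  0.384 ] t 0.97
```

Request:
move_arm([
  [[0,0,0,-0.269,-0.117,0.2,-1],[0,0,0,-0.269,-0.117,0.2,-1],[0,0,0,-0.269,-0.117,0.384,-1],[0,0,0,-0.269,-0.117,0.384,-1],[0,0,0,-0.269,-0.117,0.384,-1],[0,0,0,-0.269,-0.117,0.384,0.3],[0,0,0,-0.269,-0.117,0.384,0.3],[0,0,0,-0.269,-0.117,0.384,0.3],[0,0,0,-0.269,-0.117,0.384,0.3],[0,0,0,-0.269,-0.117,0.384,0.3],[0,0,0,-0.269,-0.117,0.384,0.3]],
], force=20)

```text
t: 2.4
tcp_pos: [0.4502, 0.2773, 0.0124]
tool_rot: [0.146, 0.989, 0.001, 0.001]
contact_force: [-3.7, 1.2, 11.4]
grip_width: 0.509
grasp_force: 18.8
```

```bash
python3 - <<'E'
from h import *
st()
im=bot.capture("scene");cv2.imwrite("pics/scene2.png",im)
im0=im
p=proj("scene",[.449,.277,.02]);u,v=p.astype(int);print(p)
a=cv2.resize(im[v-55:v+25,u-50:u+50],None,fx=4,fy=4,interpolation=cv2.INTER_CUBIC)
p=proj("scene",[.447,-.2,.02]);u,v=p.astype(int);print(p)
b=im[max(0,v-60):v+60,max(0,u-80):u+80];b=cv2.resize(b,None,fx=2.4,fy=2.4)
c=np.zeros((600,800,3),np.uint8);c[:a.shape[0],:a.shape[1]]=a;c[:b.shape[0],410:410+b.shape[1]]=b[:,:390];cv2.imwrite("pics/crop2.png",c)
E
```

```text
t 2.4 tcp [0.4502 0.2773 0.0124] yaw_y 73.23 z [ 1.3e-03  9.0e-04 -1.0e+00] F [-3.7  1.2 11.4] T [0.09 0.49 0.  ] w 0.509 gf 18.8 j [ 0.46  0.64  1.84  0.    0.65 -0.81]
[271.61127915 341.78875073]
[371.38208329 210.45256414]
```

View pics/crop2.png

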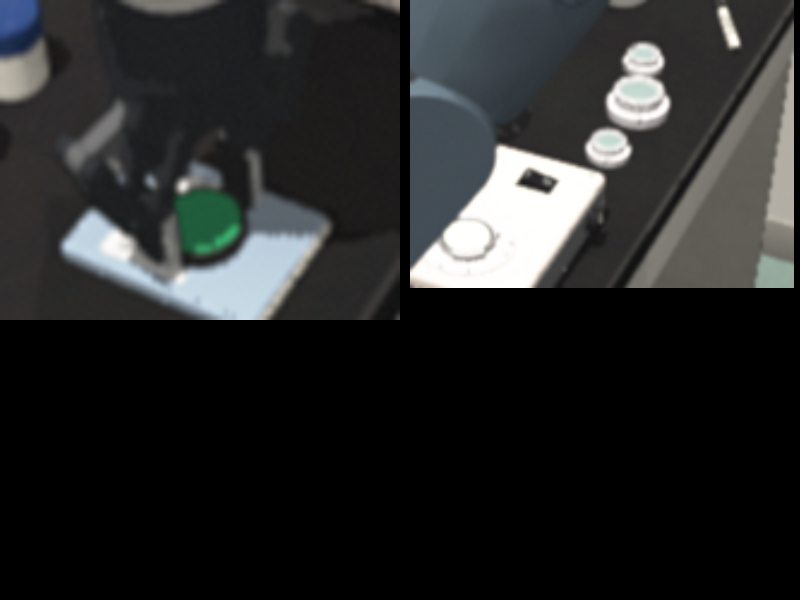

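Request:
move_arm([
  [[0,0,0,0,0,0,-0.6],[0,0,0,0,0,-0.01,-0.6],[0,0,0,-0.002,0,-0.017,-0.6],[0,0,-1,-0.002,0,-0.017,-0.6],[0,0,-1,-0.002,0,-0.017,-0.6],[0,0,-1,-0.002,0,-0.017,-0.6],[0,0,-1,-0.002,0,-0.017,-0.6],[0,0,-1,-0.002,0,-0.017,-0.6],[0,0,-1,-0.002,0,-0.017,-0.6]],
])

```text
t: 3.58
tcp_pos: [0.4503, 0.2767, 0.0162]
tool_rot: [-0.242, 0.97, -0.0, 0.0]
contact_force: [-0.6, -0.5, 1.2]
grip_width: 0.802
grasp_force: 0.0
```

Request:
move_arm([
  [[0,0,-1,0,0,0,-0.6],[0,0,-1,0,0,0,-0.6],[0,0,-1,0,0,0,-0.6],[0,0,-1,0,0,0,-0.6],[0,0,-1,0,0,0,-0.6],[0,0,-1,0,0,0,-0.6],[0,0,-1,0,0,0,0.3],[0,0,-1,0,0,0,0.3],[0,0,-1,0,0,0,0.3],[0,0,-1,0,0,0,0.3]],
])

```text
t: 4.82
tcp_pos: [0.4517, 0.2775, 0.018]
tool_rot: [-0.596, 0.803, -0.0, 0.002]
contact_force: [-1.6, 0.6, 19.5]
grip_width: 0.35
grasp_force: 10.2
```

```bash
python3 - <<'E'
from h import *
st()
E
```

```text
t 4.83 tcp [0.4517 0.2775 0.018 ] yaw_y 163.13 z [ 0.0032  0.0017 -1.    ] F [-1.6  0.6 19.5] T [-0.04  0.46  0.05] w 0.35 gf 10.2 j [ 0.46  0.63  1.84  0.    0.66 -2.38]
```

Request:
move_arm([
  [[0,0,0,0,0,0,-0.6],[0,0,0,0,0,0,-0.6],[0,0,0,0,0,0.022,-0.6],[0,0,0,0,0,0.022,-0.6],[0,0,0,0,0,0.022,-0.6],[0,0,0,0,0,0.022,0.3],[0,0,0,0,0,0.022,0.3],[0,0,0,0,0,0.022,0.3],[0,0,0,0,0,0.022,0.3]],
])

```text
t: 5.95
tcp_pos: [0.4504, 0.2768, 0.0099]
tool_rot: [-0.596, 0.803, -0.0, 0.0]
contact_force: [-2.4, -1.1, 4.9]
grip_width: 0.512
grasp_force: 20.1
```

```bash
python3 - <<'E'
from h import *
st()
im=bot.capture("scene");cv2.imwrite("pics/scene3.png",im)
E
```

```text
t 5.95 tcp [0.4504 0.2768 0.0099] yaw_y 163.22 z [ 2.e-04  1.e-04 -1.e+00] F [-2.4 -1.1  4.9] T [-0.04  0.31  0.03] w 0.512 gf 20.1 j [ 0.46  0.65  1.84  0.    0.65 -2.39]
```

Request:
move_arm([
  [[0,0,0,0,0,0,-0.6],[0,0,0,0,0,0,-0.6],[0,0,1,0,0,0,-0.6],[0,0,1,0,0,0,-0.6],[0,0,1,0,0,0,-0.6],[0,0,1,0,0,0,-0.6],[0,0,1,0,0,0,-0.6]],
])

```text
t: 6.88
tcp_pos: [0.4503, 0.2767, 0.0095]
tool_rot: [-0.244, 0.97, -0.0, -0.0]
contact_force: [0.9, 0.6, -1.1]
grip_width: 0.798
grasp_force: 0.0
```

Request:
move_arm([
  [[0,0,1,0,0,0,-0.6],[0,0,1,0,0,0,-0.6],[0,0,1,0,0,0,-0.6],[0,0,1,0,0,0,-0.6],[0,0,1,0,0,0,-0.6],[0,0,1,0,0,0,-0.6],[0,0,1,0,0,0,0.3],[0,0,1,0,0,0,0.3],[0,0,1,0,0,0,0.3],[0,0,1,0,0,0,0.3]],
])

```text
t: 8.12
tcp_pos: [0.4503, 0.2767, 0.0098]
tool_rot: [0.146, 0.989, -0.0, 0.0]
contact_force: [-1.5, -1.1, 5.6]
grip_width: 0.512
grasp_force: 20.0
```

```bash
python3 - <<'E'
from h import *
st();cmd([.4786,.047,.14],73.2)
E
```

```text
t 8.12 tcp [0.4503 0.2767 0.0098] yaw_y 73.26 z [ 1.e-04 -0.e+00 -1.e+00] F [-1.5 -1.1  5.6] T [-0.24  0.29  0.03] w 0.512 gf 20.0 j [ 0.46  0.65  1.84 -0.    0.65 -0.82]
turn [0.     0.0001 0.0014] shift [-0.3107 -0.706  -0.4341] t 8.12
```

Request:
move_arm([
  [[0,0,0,0,0,-0.1,0.3],[0,0,0,0,0,-0.2,0.3],[0,0,0,-0.02,-0.05,-0.36,0.3],[0,0,0,-0.311,-0.706,-0.36,0.3],[0,0,0,-0.311,-0.706,-0.36,0.3],[0,0,0,-0.311,-0.706,-0.36,0.3],[0,0,0,-0.311,-0.706,-0.36,0.3],[0,0,0,-0.311,-0.706,-0.36,0.3],[0,0,0,-0.311,-0.706,-0.23,0.3],[0,0,0,-0.311,-0.706,-0.23,0.3],[0,0,0,-0.311,-0.706,-0.23,0.3]],
])

```text
t: 9.5
tcp_pos: [0.4788, 0.0476, 0.0794]
tool_rot: [0.145, 0.989, 0.0, 0.0]
contact_force: [-0.3, -0.5, -0.9]
grip_width: 0.511
grasp_force: 20.8
```

```bash
python3 - <<'E'
from h import *
st();cmd([.4786,.047,.075])
im=bot.capture("scene");cv2.imwrite("pics/scene4.png",im)
im2=bot.capture("top");cv2.imwrite("pics/top4.png",im2)
u,v=proj("scene",[.478,.047,.08]).astype(int);a=cv2.resize(im[v-45:v+35,u-50:u+50],None,fx=4,fy=4,interpolation=cv2.INTER_CUBIC)
u,v=proj("scene",[.446,-.297,.01]).astype(int);b=cv2.resize(im[v-30:v+30,u-48:u+48],None,fx=4,fy=4,interpolation=cv2.INTER_CUBIC);print(u,v)
c=np.zeros((600,800,3),np.uint8);c[:320,:400]=a;c[:240,405:405+384]=b
b=im2[220:270,405:447];b=cv2.resize(b,None,fx=6,fy=6,interpolation=cv2.INTER_CUBIC);c[300:600,405:657]=b
cv2.imwrite("pics/crop4.png",c)
E
```

```text
t 9.5 tcp [0.4788 0.0476 0.0794] yaw_y 73.28 z [ 4.e-04  1.e-04 -1.e+00] F [-0.3 -0.5 -0.9] T [-0.06 -0.02 -0.01] w 0.511 gf 20.8 j [ 0.    0.46  1.95  0.    0.74 -1.28]
turn [0. 0. 0.] shift [ 0.     -0.0022  0.0146] t 9.5
385 194
```

View pics/crop4.png

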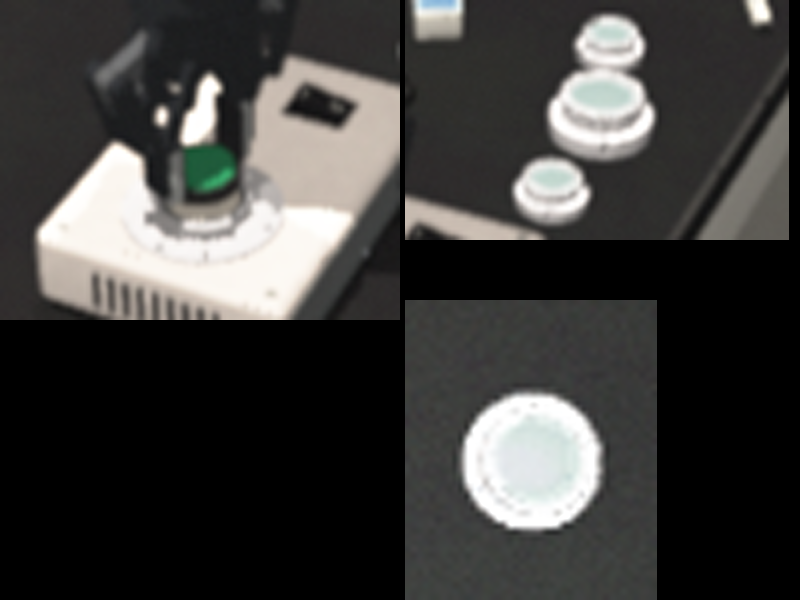

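The scene crop shows the filter hanging centred over the neck, and one black stroke on the big lens's skirt at crop (603,145), which is pixel about (386.5,200). Lowering now.

Request:
move_arm([
  [[0,0,0,0,-0.002,0.02,0.3],[0,0,0,0,-0.002,0.03,0.3],[0,0,0,0,-0.002,0.042,0.3],[0,0,0,0,-0.002,0.042,0.3]],
])

```text
t: 10.1
tcp_pos: [0.4784, 0.0464, 0.066]
tool_rot: [0.146, 0.989, -0.0, 0.0]
contact_force: [0.3, -0.1, 1.2]
grip_width: 0.511
grasp_force: 21.8
```

```bash
python3 - <<'E'
from h import *
st()
g=cv2.cvtColor(cv2.imread("pics/scene4.png"),cv2.COLOR_BGR2GRAY).astype(float)
for z in(.003,.006,.009):
    P=np.array([proj("scene",[.4468+.0335*np.cos(a),-.2972+.0335*np.sin(a),z]) for a in np.radians(np.arange(40,185,5))]);print(z,sub(g,P).astype(int))
E
```

```text
t 10.1 tcp [0.4784 0.0464 0.066 ] yaw_y 73.22 z [ 0. -0. -1.] F [ 0.3 -0.1  1.2] T [-0.01  0.06  0.02] w 0.511 gf 21.8 j [-0.    0.48  1.96 -0.    0.71 -1.28]
0.003 [98 99 98 97 96 94 91 90 97 91 88 93 90 84 86 88 86 83 78 77 75 73 76 74
 67 65 64 64 64]
0.006 [120 128 130 135 134 138 138 142 142 144 143 140 137 134 137 140 140 130
 120 118 117 115 110 104  95  91  87  81  76]
0.009 [143 147 153 157 160 163 166 170 169 174 172 169 167 166 161 160 166 160
 151 147 144 142 135 126 120 112 103  95  87]
```

Request:
move_arm([
  [[0,0,0,0,0,0,0],[0,0,0,0,0,0,-0.5],[0,0,0,0,0,0,-0.8],[0,0,0,0,0,-0.1,-1],[0,0,0,0,0,-0.3,-1],[0,0,0,0.1,-0.4,-0.3,-1],[0,0,0,0.2,-0.8,-0.3,-1],[0,0,0,0.2,-0.8,-0.3,-1],[0,0,0,0.2,-0.8,-0.3,-1],[0,0,0,0.2,-0.8,-0.3,-1]],
])

```text
t: 11.35
tcp_pos: [0.35, -0.1687, 0.1561]
tool_rot: [0.149, 0.989, -0.0, 0.0]
contact_force: [0.2, -0.0, -0.0]
grip_width: 1.001
grasp_force: 0.0
```

```bash
python3 - <<'E'
from h import *
st();cmd([.447,-.297,.1],108)
im=bot.capture("scene");cv2.imwrite("pics/scene5.png",im)
im2=bot.capture("top");cv2.imwrite("pics/top5.png",im2)
u,v=proj("scene",[.478,.047,.07]).astype(int);a=cv2.resize(im[v-40:v+35,u-50:u+50],None,fx=4,fy=4,interpolation=cv2.INTER_CUBIC)
u,v=proj("scene",[.446,-.297,.01]).astype(int);b=cv2.resize(im[v-20:v+20,u-25:u+25],None,fx=7,fy=7,interpolation=cv2.INTER_CUBIC);print(u,v)
u,v=proj("top",[.478,.047,.07]).astype(int);d=cv2.resize(im2[v-22:v+22,u-25:u+25],None,fx=7,fy=7,interpolation=cv2.INTER_CUBIC)
c=np.zeros((600,800,3),np.uint8);c[:300,:400]=a;c[:280,405:755]=b;c[285:593,405:755]=d
cv2.imwrite("pics/crop5.png",c)
G=im2[...,1].astype(float)
print("filt glass",fit(lambda p:-sub(G,circ("top",p[:2],.075,.016)).mean()+sub(G,circ("top",p[:2],.075,.0205)).mean(),[.477,.047],[.004,.004]))
E
```

```text
t 11.35 tcp [ 0.35   -0.1687  0.1561] yaw_y 72.88 z [ 1.e-04 -4.e-04 -1.e+00] F [ 0.2 -0.  -0. ] T [ 0.04 -0.03  0.  ] w 1.001 gf 0.0 j [-0.57  0.17  2.12 -0.    0.85 -1.84]
turn [-6.000e-04  1.000e-04 -7.803e-01] shift [-0.4348 -0.3134  0.1873] t 11.35
385 194
filt glass (array([0.4773, 0.0478]), np.float64(-94.59))
```

View pics/crop5.png

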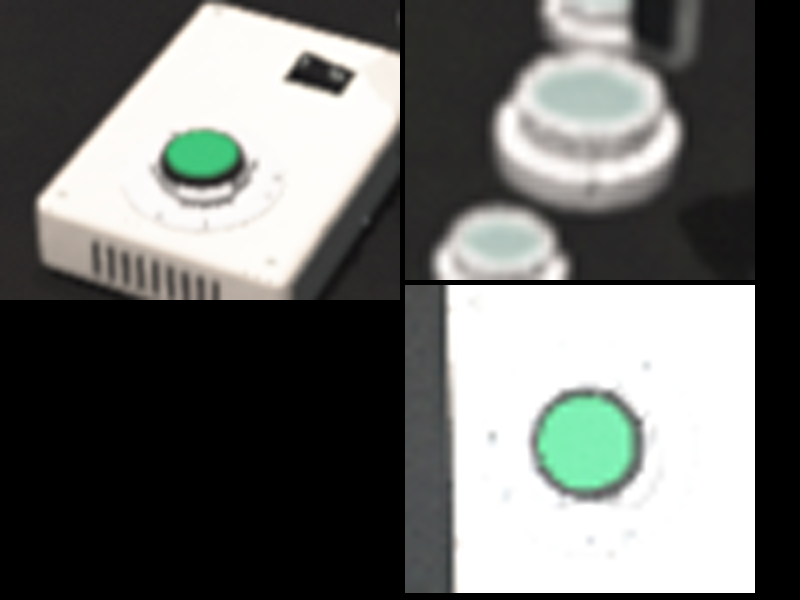

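Crop 5 shows the filter flat in the neck, with its top at (203,155). The lens stroke is at crop (590,188), nearly under the lens axis, so its azimuth is about 110°. Next is the lens.

Request:
move_arm([
  [[0,0,0,-0.435,-0.313,0.2,-1],[0,0,0,-0.435,-0.313,0.2,-1],[0,0,0,-0.435,-0.313,0.2,-1],[0,0,0,-0.435,-0.313,0.3,-1],[0,0,0,-0.435,-0.313,0.477,-1],[0,0,0,-0.435,-0.313,0.477,-1],[0,0,0,-0.435,-0.313,0.477,0],[0,0,0,-0.435,-0.313,0.477,0.2],[0,0,0,-0.435,-0.313,0.477,0.2],[0,0,0,-0.435,-0.313,0.477,0.2],[0,0,0,-0.435,-0.313,0.477,0.2]],
])

```text
t: 12.82
tcp_pos: [0.4509, -0.2942, 0.0153]
tool_rot: [0.146, 0.989, -0.001, 0.002]
contact_force: [0.5, 1.7, 6.2]
grip_width: 0.62
grasp_force: 19.8
```

```bash
python3 - <<'E'
from h import *
st()
E
```

```text
t 12.82 tcp [ 0.4509 -0.2942  0.0153] yaw_y 73.24 z [ 0.0034 -0.0023 -1.    ] F [0.5 1.7 6.2] T [ 0.33 -0.17  0.07] w 0.62 gf 19.8 j [-0.66  0.65  1.82  0.    0.67 -1.94]
```

Request:
move_arm([
  [[0,0,0,0,0,0,-0.4],[0,0,0,0,0,0,-0.6],[0,0,0,0.01,0,0,-0.6],[0,0,1,0.01,0,0,-0.6],[0,0,1,0.01,0,0,-0.6],[0,0,1,0.01,0,0,-0.6],[0,0,1,0.01,0,0,-0.6],[0,0,1,0.01,0,0,-0.6]],
])

```text
t: 13.82
tcp_pos: [0.4464, -0.2927, 0.0129]
tool_rot: [0.514, 0.858, 0.0, -0.0]
contact_force: [1.0, 0.2, -0.8]
grip_width: 0.802
grasp_force: 0.0
```

Request:
move_arm([
  [[0,0,1,0,0,0,-0.6],[0,0,1,0,0,0,-0.6],[0,0,1,0,0,0,-0.6],[0,0,1,0,0,0,-0.6],[0,0,1,0,0,0,-0.6],[0,0,1,0,0,0,-0.6],[0,0,1,0,0,0,0],[0,0,1,0,0,0,0.2],[0,0,1,0,0,0,0.2],[0,0,1,0,0,0,0.2]],
], force=40)

```text
t: 15.08
tcp_pos: [0.4467, -0.2929, 0.0133]
tool_rot: [0.802, 0.597, 0.0, 0.0]
contact_force: [-0.8, 0.9, 6.0]
grip_width: 0.612
grasp_force: 40.9
```

```bash
python3 - <<'E'
from h import *
st()
cv2.imwrite("pics/scene6.png",bot.capture("scene"))
E
```

```text
t 15.07 tcp [ 0.4467 -0.2929  0.0133] yaw_y -16.62 z [ 3.e-04 -3.e-04 -1.e+00] F [-0.8  0.9  6. ] T [0.21 0.2  0.12] w 0.612 gf 40.9 j [-0.67  0.65  1.83 -0.    0.67 -0.38]
```

Request:
move_arm([
  [[0,0,0,0,0,-0.15,0.2],[0,0,0,0,0,-0.35,0.2],[0,0,0,0.05,-0.01,-0.35,0.2],[0,0,0.8,0.9,-0.18,-0.35,0.2],[0,0,0.8,0.9,-0.18,-0.35,0.2],[0,0,0.8,0.9,-0.18,-0.35,0.2],[0,0,0.8,0.9,-0.18,-0.35,0.2],[0,0,0.8,0.9,-0.18,-0.35,0.2],[0,0,0.8,0.9,-0.18,-0.35,0.2],[0,0,0.8,0.9,-0.18,-0.35,0.2]],
])

```text
t: 16.38
tcp_pos: [0.4724, -0.019, 0.1173]
tool_rot: [0.948, 0.32, -0.0, -0.0]
contact_force: [1.2, -0.5, -1.2]
grip_width: 0.609
grasp_force: 43.1
```

```bash
python3 - <<'E'
from h import *
st();cmd([.4784,.047,.105],-65.8)
E
```

```text
t 16.38 tcp [ 0.4724 -0.019   0.1173] yaw_y -52.72 z [-0.001  0.    -1.   ] F [ 1.2 -0.5 -1.2] T [-0.06  0.04 -0.03] w 0.609 gf 43.1 j [-0.14  0.38  1.95 -0.    0.82  0.78]
turn [-0.0006  0.0011  0.2908] shift [ 0.1491 -0.1629  0.0411] t 16.38
```

Request:
move_arm([
  [[0,0,0.29,0.149,-0.163,0.057,0.2],[0,0,0.29,0.149,-0.163,0.057,0.2],[0,0,0.29,0.149,-0.163,0.057,0.2],[0,0,0.29,0.149,-0.163,0.057,0.2],[0,0,0.29,0.149,-0.163,0.057,0.2]],
])

```text
t: 17.0
tcp_pos: [0.4789, 0.0464, 0.101]
tool_rot: [0.978, 0.209, 0.0, 0.0]
contact_force: [0.1, 0.3, -1.2]
grip_width: 0.61
grasp_force: 43.1
```

```bash
python3 - <<'E'
from h import *
st();cmd([.4784,.047,.079],-65.8)
im=bot.capture("scene");cv2.imwrite("pics/scene7.png",im)
u,v=proj("scene",[.478,.047,.08]).astype(int);print(u,v)
cv2.imwrite("pics/crop7.png",cv2.resize(im[v-37:v+33,u-45:u+45],None,fx=8,fy=8,interpolation=cv2.INTER_CUBIC))
L=[.4784,.047,.0867]
for a in(60.8,180.8,110): print(a,[( (proj("scene",[L[0]+.0335*np.cos(np.radians(a)),L[1]+.0335*np.sin(np.radians(a)),L[2]+h])-[u-45,v-37])*8).astype(int) for h in(.003,.008)])
E
```

```text
t 17.0 tcp [0.4789 0.0464 0.101 ] yaw_y -65.84 z [ 3.e-04 -1.e-04 -1.e+00] F [ 0.1  0.3 -1.2] T [ 0.04 -0.   -0.02] w 0.61 gf 43.1 j [-0.    0.42  1.94 -0.    0.79  1.15]
turn [ 0.0003 -0.0003 -0.001 ] shift [-0.0008 -0.0027  0.0732] t 17.0
314 244
60.8 [array([252, 313]), array([252, 298])]
180.8 [array([472, 303]), array([472, 288])]
110 [array([341, 348]), array([341, 333])]
```

View pics/crop7.png

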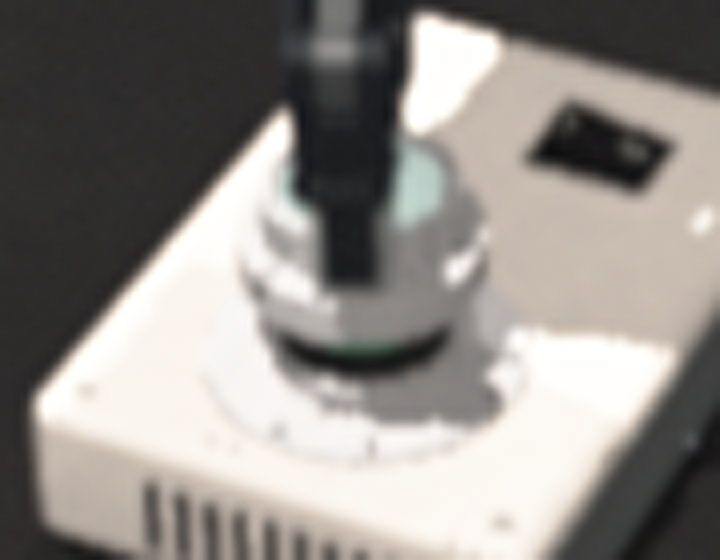

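Crop 7 shows the lens hanging level above the green filter, with flange marks at (280,430) and (372,445). Its strokes are too faint to read by eye, so I'll check numerically.

```bash
python3 - <<'E'
from h import *
def prof(f,c,zs,az):
    g=cv2.cvtColor(cv2.imread(f),cv2.COLOR_BGR2GRAY).astype(float)
    for z in zs:
        P=np.array([proj("scene",[c[0]+.0335*np.cos(a),c[1]+.0335*np.sin(a),z]) for a in np.radians(az)]);print(z,sub(g,P).astype(int))
az=np.arange(48,196,4);print(az)
prof("pics/scene7.png",[.4784,.047],[.0877,.0897,.0917,.0937,.0957,.0977],az)
print("lens on bench");prof("pics/scene5.png",[.4458,-.2972],[.002,.004,.006,.008,.010],az)
g=cv2.cvtColor(cv2.imread("pics/scene5.png"),cv2.COLOR_BGR2GRAY)
print("flange 39.5mm")
for r in(.038,.0395,.041):
  print(sub(g,np.array([proj("scene",[.4778+r*np.cos(a),.0472+r*np.sin(a),.058]) for a in np.radians(az)])).astype(int))
E
```

```text
[ 48  52  56  60  64  68  72  76  80  84  88  92  96 100 104 108 112 116
 120 124 128 132 136 140 144 148 152 156 160 164 168 172 176 180 184 188
 192]
0.0877 [242 239 238 209 177 147 130 103  75  49  39  43  37  32  38  38  37  38
  39  38  36  30  32  33  32  33  41  56  87 110 128 136 145 157 167 172
 173]
0.0897 [232 233 233 213 179 151 133 114  88  64  68  72  66  68  70  67  62  62
  62  62  60  55  52  49  51  50  49  65  90 114 128 136 146 159 166 169
 168]
0.0917 [222 218 221 210 184 162 145 134 115 106 106 116 115 112 109 103  93  92
  92  92  89  85  84  78  79  81  77  84 104 120 129 135 146 157 160 162
 160]
0.0937 [212 203 199 196 183 171 160 154 147 140 145 148 150 151 149 136 119 115
 116 116 117 114 110 105 110 108 103 107 117 125 129 134 144 150 151 151
 150]
0.0957 [200 193 180 175 167 175 169 170 165 165 167 168 171 173 165 146 131 129
 129 129 130 131 127 123 124 125 120 123 125 127 128 131 138 139 140 141
 141]
0.0977 [195 187 172 157 149 165 173 174 174 173 174 178 179 177 170 148 136 135
 135 135 136 135 134 132 131 130 129 128 128 127 127 129 133 129 133 134

[... 540 characters left out ...]
135 129 127 124 120 116 112 106  98  92  88  80  74  67  61  58  58
  58]
0.01 [153 155 154 157 158 158 161 162 161 163 164 162 159 156 154 148 141 152
 152 148 142 138 135 134 131 124 118 113 105  98  90  82  73  68  65  66
  68]
flange 39.5mm
[251 250 250 250 250 249 245 231 229 239 244 245 244 244 244 243 240 234
 222 240 244 244 241 241 243 242 240 244 245 246 247 247 249 248 242 238
 242]
[248 247 247 246 247 246 245 237 231 236 240 241 242 241 240 239 236 232
 226 237 241 243 239 238 241 237 232 242 239 243 242 242 245 244 241 242
 247]
[245 242 241 241 243 244 243 242 237 239 237 242 240 240 241 242 238 236
 234 241 244 243 239 240 242 236 234 241 239 241 238 237 241 241 239 242
 245]
```

Request:
move_arm([
  [[0,0,0.04,-0.001,-0.001,0.04,0.2],[0,0,0.04,-0.001,-0.001,0.06,0.2],[0,0,0.04,-0.001,-0.001,0.075,0.2],[0,0,0.04,-0.001,-0.001,0.075,0.2]],
])

```text
t: 17.55
tcp_pos: [0.4783, 0.0471, 0.0778]
tool_rot: [0.981, 0.194, -0.0, 0.0]
contact_force: [1.3, -6.9, -4.7]
grip_width: 0.611
grasp_force: 42.8
```

```bash
python3 - <<'E'
from h import *
st();cmd([.4784,.047,.0713],-67.8)
E
```

```text
t 17.55 tcp [0.4783 0.0471 0.0778] yaw_y -67.6 z [-5.e-04 -6.e-04 -1.e+00] F [ 1.3 -6.9 -4.7] T [-0.93 -0.34 -0.02] w 0.611 gf 42.8 j [ 0.    0.46  1.95 -0.    0.73  1.18]
turn [0.0005 0.0009 0.0045] shift [0.0001 0.0003 0.0216] t 17.55
```

Request:
move_arm([
  [[0,0,0,-0.001,0.003,0.002,0.2],[0,0,0,-0.001,0.003,0.002,0.2]],
])

```text
t: 17.8
tcp_pos: [0.4783, 0.0466, 0.0776]
tool_rot: [0.981, 0.194, -0.0, -0.0]
contact_force: [-0.3, 0.3, -0.1]
grip_width: 0.616
grasp_force: 43.2
```

```bash
python3 - <<'E'
from h import *
st()
E
```

```text
t 17.8 tcp [0.4783 0.0466 0.0776] yaw_y -67.63 z [-4.e-04  2.e-04 -1.e+00] F [-0.3  0.3 -0.1] T [-0.04 -0.02 -0.  ] w 0.616 gf 43.2 j [0.   0.46 1.95 0.   0.73 1.18]
```

Lateral force is gone. Push down.

Request:
move_arm([
  [[0,0,0,0,0,0.008,0.2],[0,0,0,0,0,0.014,0.2],[0,0,0,0,0,0.02,0.2],[0,0,0,0,0,0.02,0.2]],
], force=60)

```text
t: 18.3
tcp_pos: [0.4784, 0.0466, 0.0718]
tool_rot: [0.981, 0.194, -0.0, -0.0]
contact_force: [-2.6, 0.5, 6.4]
grip_width: 0.609
grasp_force: 65.1
```

```bash
python3 - <<'E'
from h import *
st()
E
```

```text
t 18.3 tcp [0.4784 0.0466 0.0718] yaw_y -67.63 z [-1.e-04  1.e-04 -1.e+00] F [-2.6  0.5  6.4] T [ 0.11  0.53 -0.02] w 0.609 gf 65.1 j [0.   0.47 1.95 0.   0.72 1.18]
```

Request:
move_arm([
  [[0,0,0,0,0,0.003,0.2],[0,0,0,0,0,0.005,0.2],[0,0,0,0,0,0.005,0.2]],
])

```text
t: 18.68
tcp_pos: [0.4785, 0.0466, 0.0714]
tool_rot: [0.981, 0.194, 0.0, -0.0]
contact_force: [-9.0, 1.1, 25.7]
grip_width: 0.605
grasp_force: 67.5
```

```bash
python3 - <<'E'
from h import *
st()
E
```

```text
t 18.68 tcp [0.4785 0.0466 0.0714] yaw_y -67.62 z [ 0.e+00  1.e-04 -1.e+00] F [-9.   1.1 25.7] T [ 0.08  1.6  -0.  ] w 0.605 gf 67.5 j [0.   0.47 1.95 0.   0.72 1.18]
```

Request:
move_arm([
  [[0,0,0,0,0,-0.003,0.2],[0,0,0.2,0,0,-0.003,0.2],[0,0,0.4,0,0,-0.003,0.2],[0,0,0.6,0,0,-0.003,0.2],[0,0,0.8,0,0,-0.003,0.2],[0,0,0.8,0,0,-0.003,0.2]],
])

```text
t: 19.42
tcp_pos: [0.4794, 0.0465, 0.0717]
tool_rot: [0.993, -0.12, 0.001, -0.0]
contact_force: [-1.2, 0.5, 7.2]
grip_width: 0.604
grasp_force: 65.5
```

```bash
python3 - <<'E'
from h import *
st()
E
```

```text
t 19.43 tcp [0.4794 0.0465 0.0717] yaw_y -103.76 z [ 0.0022  0.     -1.    ] F [-1.2  0.5  7.2] T [-0.   -0.02 -0.05] w 0.604 gf 65.5 j [0.   0.47 1.95 0.   0.72 1.81]
```

Request:
move_arm([
  [[0,0,0.2,0,0,0,0.2],[0,0,0.4,0,0,0,0.2],[0,0,0.48,0,0,0,0.2],[0,0,0.56,0,0,0,0.2],[0,0,0.6,0,0,0,0.2],[0,0,0.6,0,0,0,0.2]],
])

```text
t: 20.18
tcp_pos: [0.4794, 0.0465, 0.0717]
tool_rot: [0.938, -0.347, 0.001, -0.0]
contact_force: [-0.8, 0.0, 8.0]
grip_width: 0.607
grasp_force: 65.5
```

```bash
python3 - <<'E'
from h import *
st()
E
```

```text
t 20.18 tcp [0.4794 0.0465 0.0717] yaw_y -130.64 z [ 2.2e-03 -1.0e-04 -1.0e+00] F [-0.8  0.   8. ] T [-0.15  0.04 -0.04] w 0.607 gf 65.5 j [ 0.    0.47  1.95 -0.    0.72  2.28]
```

Request:
move_arm([
  [[0,0,0.05,0,0,0,0.2],[0,0,0.08,0,0,0,0.2],[0,0,0.1,0,0,0,0.2],[0,0,0.1,0,0,0,0.2]],
])

```text
t: 20.68
tcp_pos: [0.4793, 0.046, 0.0716]
tool_rot: [0.924, -0.383, 0.001, 0.0]
contact_force: [0.3, -5.6, 7.0]
grip_width: 0.602
grasp_force: 65.5
```

```bash
python3 - <<'E'
from h import *
st()
E
```

```text
t 20.68 tcp [0.4793 0.046  0.0716] yaw_y -134.99 z [ 0.0019 -0.0014 -1.    ] F [ 0.3 -5.6  7. ] T [-0.8   0.12  0.99] w 0.602 gf 65.5 j [-0.    0.47  1.95 -0.    0.72  2.36]
```

Request:
move_arm([
  [[0,0,0,0,0,-0.004,0.2],[0,0,0,0,0,-0.008,0.2],[0,0,0,0,0,-0.011,0.2],[0,0,0,0,0,-0.011,0.2]],
])

```text
t: 21.18
tcp_pos: [0.4787, 0.0461, 0.0737]
tool_rot: [0.924, -0.383, 0.0, 0.0]
contact_force: [4.2, -5.3, -8.6]
grip_width: 0.6
grasp_force: 65.8
```

```bash
python3 - <<'E'
from h import *
st()
E
```

```text
t 21.18 tcp [0.4787 0.0461 0.0737] yaw_y -135.02 z [ 5.0e-04 -1.1e-03 -1.0e+00] F [ 4.2 -5.3 -8.6] T [-0.88 -0.75  0.97] w 0.6 gf 65.8 j [-0.    0.47  1.95 -0.    0.72  2.36]
```

Request:
move_arm([
  [[0,0,0,0,0,0,0],[0,0,0,0,0,0,-0.5],[0,0,0,0,0,0,-1],[0,0,0,0,0,-0.1,-1],[0,0,0,0,0,-0.25,-1],[0,0,0,-0.3,-0.3,-0.25,-1],[0,0,0,-0.3,-0.3,-0.25,-1],[0,0,0,-0.3,-0.3,-0.25,-1]],
])

```text
t: 22.18
tcp_pos: [0.4783, 0.1771, 0.1495]
tool_rot: [0.924, -0.382, 0.0, -0.0]
contact_force: [-0.1, -0.2, 0.1]
grip_width: 0.995
grasp_force: 0.0
```

```bash
python3 - <<'E'
from h import *
st()
im=bot.capture("scene");cv2.imwrite("pics/scene8.png",im)
im2=bot.capture("top");cv2.imwrite("pics/top8.png",im2)
u,v=proj("scene",[.478,.047,.07]).astype(int)
cv2.imwrite("pics/crop8.png",cv2.resize(im[v-37:v+33,u-45:u+45],None,fx=8,fy=8,interpolation=cv2.INTER_CUBIC));print(u-45,v-37)
g=cv2.cvtColor(im,cv2.COLOR_BGR2GRAY);az=np.arange(60,180,4);print(az)
for z in np.arange(.062,.077,.002):print(round(z,3),sub(g,np.array([proj("scene",[.4778+.0335*np.cos(a),.047+.0335*np.sin(a),z]) for a in np.radians(az)])).astype(int))
E
```

```text
t 22.18 tcp [0.4783 0.1771 0.1495] yaw_y -134.9 z [ 5.e-04  8.e-04 -1.e+00] F [-0.1 -0.2  0.1] T [0.02 0.01 0.  ] w 0.995 gf 0.0 j [0.26 0.38 1.83 0.   0.92 2.62]
269 210
[ 60  64  68  72  76  80  84  88  92  96 100 104 108 112 116 120 124 128
 132 136 140 144 148 152 156 160 164 168 172 176]
0.062 [133 136 140 144 137 134 138 143 142 139 143 146 148 149 143 137 164 169
 166 162 164 167 163 162 166 172 167 166 166 170]
0.064 [131 132 134 135 134 132 132 133 133 133 134 135 135 135 134 136 152 154
 150 148 150 153 149 148 155 158 154 153 157 164]
0.066 [130 131 131 133 132 132 131 131 132 131 131 132 133 132 132 134 140 139
 136 137 140 139 137 139 142 144 140 144 148 154]
0.068 [128 129 131 131 132 132 132 131 132 132 133 134 134 133 131 133 135 134
 133 133 134 133 132 134 135 134 134 137 140 144]
0.07 [125 127 129 131 131 131 132 132 132 133 135 136 136 134 130 130 133 133
 133 133 133 132 132 131 131 130 130 131 133 134]
0.072 [125 126 128 128 130 131 132 133 133 134 135 137 137 133 121 122 133 135
 134 134 133 133 132 131 130 130 128 128 128 129]
0.074 [126 128 129 130 130 131 132 133 134 134 135 136 138 132 114 115 132 135
 134 134 134 133 132 132 130 130 127 127 126 128]
0.076 [130 133 135 136 135 135 134 137 138 137 138 139 141 135 113 116 135 139
 137 136 136 136 134 134 133 131 131 130 130 131]
```

View pics/crop8.png

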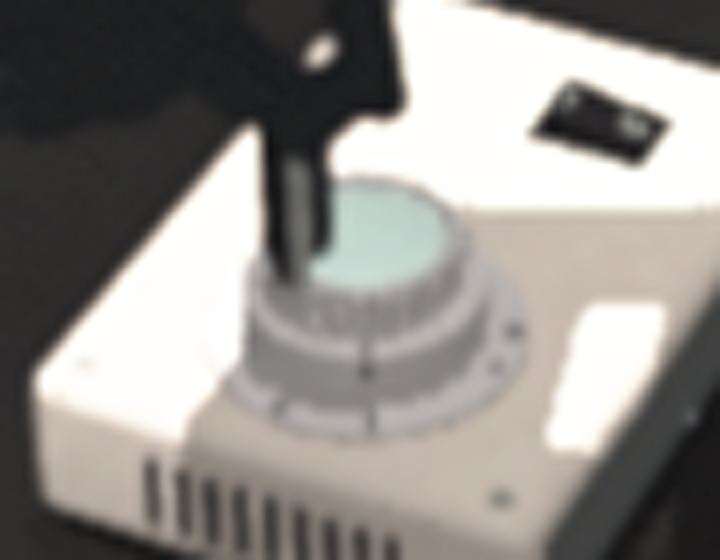

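Crop 8 shows the black stroke (366,370) standing right over the locked bar (371,420), with the lens level. Next I'll move over the rocker, then check the lens height before pressing.

Request:
move_arm([
  [[0,0,-1,0.557,0.579,0,1],[0,0,-1,0.557,0.579,0,1],[0,0,-1,0.557,0.579,0,1],[0,0,-1,0.557,0.579,0,1],[0,0,-1,0.557,0.579,0,1],[0,0,-1,0.557,0.579,0,1],[0,0,-1,0.557,0.579,0,1],[0,0,-1,0.557,0.579,0,1]],
])

```text
t: 23.28
tcp_pos: [0.4735, -0.0666, 0.1494]
tool_rot: [1.0, -0.001, -0.0, -0.0]
contact_force: [0.1, 0.3, -0.4]
grip_width: 0.004
grasp_force: 0.0
```

```bash
python3 - <<'E'
from h import *
st();cmd([.474,-.064,.072],-89.2)
im=bot.capture("scene");cv2.imwrite("pics/scene9.png",im)
im2=bot.capture("top");cv2.imwrite("pics/top9.png",im2)
u,v=proj("scene",[.478,.047,.08]).astype(int)
cv2.imwrite("pics/crop9.png",cv2.resize(im[v-37:v+33,u-55:u+35],None,fx=8,fy=8,interpolation=cv2.INTER_CUBIC))
def glass(f,n,x,z,r=.022):
    i=cv2.imread(f).astype(float);S=i[...,1]-i[...,2]  # greenish glass: G-R
    s=fit(lambda p:-sub(S,circ(n,p,z,r-.003)).mean()+sub(S,circ(n,p,z,r+.003)).mean(),x,[.004,.004]);return s
for lab,a,b,x,zs in(("bench","pics/scene5.png","pics/top5.png",[.4465,-.297],(.030,)),("lock","pics/scene9.png","pics/top9.png",[.478,.047],(.0885,.092))):
    for z in zs: print(lab,z,glass(a,"scene",x,z),glass(b,"top",x,z))
E
```

```text
t 23.27 tcp [ 0.4735 -0.0666  0.1494] yaw_y -90.17 z [-1.e-04  1.e-04 -1.e+00] F [ 0.1  0.3 -0.4] T [ 0.01 -0.03  0.05] w 0.004 gf 0.0 j [-0.24  0.33  1.91  0.    0.9   1.34]
turn [-0.0002  0.0001 -0.0214] shift [ 0.0017 -0.0085  0.258 ] t 23.27
bench 0.03 (array([ 0.4488, -0.3004]), np.float64(-11.97)) (array([ 0.445 , -0.2954]), np.float64(-9.65))
lock 0.0885 (array([0.482 , 0.0403]), np.float64(-16.63)) (array([0.4777, 0.0477]), np.float64(-10.46))
lock 0.092 (array([0.4799, 0.0442]), np.float64(-16.51)) (array([0.4774, 0.0476]), np.float64(-10.45))
```

View pics/crop9.png

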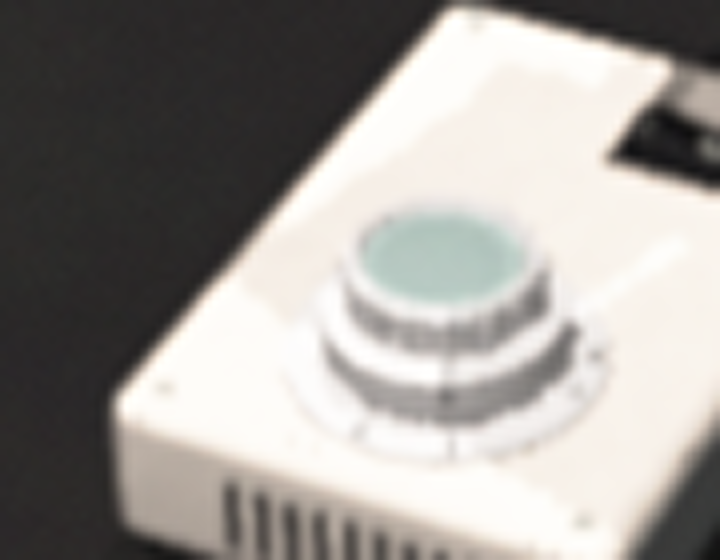

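Crop 9 shows the stroke above the bar at (447,395)/(452,447). The triangulated height is loose to about 2 mm, so a light touch with the shut fingertips will settle it (locked top should be at 92 mm).

Request:
move_arm([
  [[0,0,0,0.015,-0.379,0,1],[0,0,0,0.015,-0.379,0,1],[0,0,0,0.015,-0.379,0.15,1],[0,0,0,0.015,-0.379,0.181,1],[0,0,0,0.015,-0.379,0.181,1],[0,0,0,0.015,-0.379,0.181,1]],
])

```text
t: 24.12
tcp_pos: [0.479, 0.0461, 0.0962]
tool_rot: [1.0, -0.002, 0.001, 0.0]
contact_force: [-0.5, 0.1, 0.0]
grip_width: -0.0
grasp_force: 0.0
```

Request:
move_arm([
  [[0,0,0,0,0,0.005,1],[0,0,0,0,0,0.008,1],[0,0,0,0,0,0.008,1]],
])

```text
t: 24.5
tcp_pos: [0.4784, 0.0464, 0.0928]
tool_rot: [1.0, -0.001, 0.0, 0.0]
contact_force: [0.2, 0.2, -0.2]
grip_width: -0.0
grasp_force: 0.0
```

Request:
move_arm([
  [[0,0,0,0,0,0.003,1],[0,0,0,0,0,0.003,1]],
])

```text
t: 24.75
tcp_pos: [0.4784, 0.0465, 0.0919]
tool_rot: [1.0, -0.001, 0.0, 0.0]
contact_force: [-0.6, -0.8, 3.1]
grip_width: -0.001
grasp_force: 1.8
```

The tips touch at 92 mm, so the lens is locked. On to the rocker.

Request:
move_arm([
  [[0,0,0,0,0,-0.15,1],[0,0,0,-0.015,0.368,-0.15,1],[0,0,0,-0.015,0.368,-0.15,1],[0,0,0,-0.015,0.368,-0.1,1],[0,0,0,-0.015,0.368,0.07,1],[0,0,0,-0.015,0.368,0.07,1],[0,0,0,-0.015,0.368,0.09,1],[0,0,0,-0.015,0.368,0.104,1],[0,0,0,-0.015,0.368,0.107,1],[0,0,0,-0.015,0.368,0.107,1]],
])

```text
t: 26.0
tcp_pos: [0.4753, -0.0637, 0.0617]
tool_rot: [1.0, -0.001, 0.002, 0.0]
contact_force: [0.5, 4.2, 12.2]
grip_width: -0.0
grasp_force: 6.2
```

```bash
python3 - <<'E'
from h import *
st()
E
```

```text
t 26.0 tcp [ 0.4753 -0.0637  0.0617] yaw_y -90.12 z [ 4.1e-03 -5.0e-04 -1.0e+00] F [ 0.5  4.2 12.2] T [ 0.67  0.02 -0.02] w -0.0 gf 6.2 j [-0.23  0.49  1.96  0.    0.69  1.34]
```

Request:
move_arm([
  [[0,0,0,0,0,0.005,1],[0,0,0,0,0,0.008,1],[0,0,0,0,0,0.008,1]],
])

```text
t: 26.38
tcp_pos: [0.4755, -0.0637, 0.061]
tool_rot: [1.0, -0.001, 0.002, 0.0]
contact_force: [-8.2, 5.9, 43.6]
grip_width: -0.003
grasp_force: 20.4
```

Request:
move_arm([
  [[0,0,0,0,0,-0.1,1],[0,0,0,0,0,-0.3,1],[0,0,0,-0.6,0.5,-0.3,1],[0,0,0,-0.6,0.5,-0.3,1],[0,0,0,-0.6,0.5,-0.3,1],[0,0,0,-0.6,0.5,-0.3,1],[0,0,0,-0.6,0.5,-0.3,1]],
])

```text
t: 27.25
tcp_pos: [0.2918, -0.2149, 0.1481]
tool_rot: [1.0, -0.003, 0.0, 0.001]
contact_force: [0.8, 0.3, 0.2]
grip_width: -0.001
grasp_force: 0.0
```

```bash
python3 - <<'E'
from h import *
st()
im=bot.capture("scene");cv2.imwrite("pics/scene10.png",im)
im2=bot.capture("top");cv2.imwrite("pics/top10.png",im2)
u,v=proj("scene",[.47,-.02,.06]).astype(int)
c=np.zeros((600,800,3),np.uint8)
c[:320,:480]=cv2.resize(im[v-40:v+40,u-60:u+60],None,fx=4,fy=4,interpolation=cv2.INTER_CUBIC)
c[325:325+270,:400]=cv2.resize(im2[208:262,285:365],None,fx=5,fy=5,interpolation=cv2.INTER_CUBIC)
o=cv2.imread("pics/scene5.png");c[330:590,410:790]=cv2.resize(o[v-40:v+25,u-35:u+60],None,fx=4,fy=4,interpolation=cv2.INTER_CUBIC)
cv2.imwrite("pics/crop10.png",c)
E
```

```text
t 27.25 tcp [ 0.2918 -0.2149  0.1481] yaw_y -90.36 z [ 0.001  -0.0012 -1.    ] F [0.8 0.3 0.2] T [ 0.04 -0.01  0.03] w -0.001 gf 0.0 j [-0.76  0.14  2.18 -0.    0.82  0.81]
```

View pics/crop10.png

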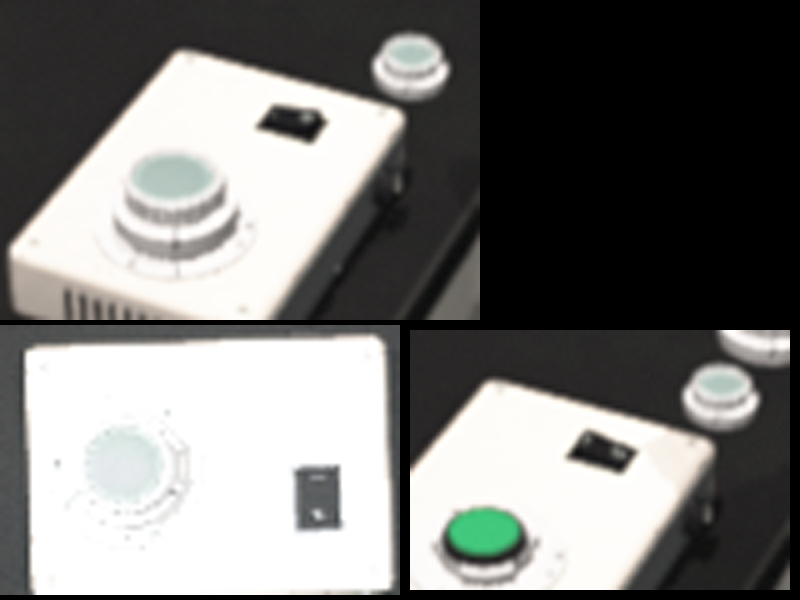

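The rocker has flipped: at crop (290,122) the near end now stands up and the far half is down, after a hard stop at 43 N. The stroke is still over the bar and the arm is clear.

```bash
python3 -c "
from rig import bot
print(bot.hand_in())"
```

```text
the job is handed in; nothing more can be done
None
```

The job is handed in at about 27 s of the 61 s: the filter lies flat in the port, the field lens is locked over it with its stroke on the locked bar, the lamp's rocker is pressed on, and no bystander was touched; the hand-in returned no verdict.

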